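Hook the parts tray on the bench bar and slide it to its marker

ROBOT

A 6-joint arm with a two-finger parallel gripper is mounted at the origin on the work surface. World frame = base frame: x ahead of the robot, y to its left, z up, the work surface at z = 0. Lengths are in mm, angles in rad, forces in N, time in s.
With the tool pointing down it reaches from about 325 to 750 mm from the base axis. Payload 7.6 kg.
Tool frame: the origin (TCP) lies between the finger pads; the fingertips stand nose_length ahead of it and the grasp point (between the pads) lies 2 mm behind it (nose_length is the distance from the TCP to the fingertips, in mm); z points along the fingers, x is the direction in which the jaws open and shut, and the axes are right-handed (so a half turn about z gives the same grasp; the last joint's range is limited). The gripper opens to 85 mm and grips with 20 to 120 N. Pads are 22 mm wide; open, the fingers measure 114 mm over their backs; the gripper's body (76 mm by 85 mm) begins 54 mm behind the grasp point. The pads swing forward as they close: fully open they stand 13 mm farther back than shut.
Start: joints at [1.115, 0.052, 1.401, -0, 1.689, -0.07], TCP at [197.543, 486.437, 248.323] pointing down, gripper open.
Joint ranges: [-2.9, 2.9], [-0.91, 2.17], [0.12, 2.37], [-1.06, 4.2], [0.26, 2.73], [-2.93, 2.93]. Speed limits (rad/s): [2.57, 2.57, 3.01, 3.14, 3.14, 3.14].

INTERFACE

Orientations are given as a unit quaternion [w, x, y, z].
In Python, from workcell import state, get_image, camera_model, job_done, nose_length gives the robot as it stands.
- The arm moves only by the tool drive_tool, never from a script. Its argument "moves" is a list of rows, each an object with "linear": the shift along the tool's x, y, z in units of 40 mm (1.0 is 40 mm), a list of three; "rot": the turn, a rotation vector about the tool's x, y, z in degrees, a list of three; "jaw": the opening in per cent of the stroke, from 0 (shut) to 100 (fully open). In form: [{"linear": [x, y, z], "rot": [wx, wy, wz], "jaw": jaw}, ...]. A call has 1 to 10 rows; each row is the pose to reach, as a shift and turn from the pose commanded when the call began, along the tool's axes at that moment; what a row does not reach only later rows make up. A row lasts 1/8 s, in which the tool goes at most 62.5 mm and 10.7 degrees, less where a joint would pass 70% of its speed; a pose out of reach is approached as far as the arm can. A call with a gripper value outside its range is refused whole. The fingers move at their own pace and stop on an object; "squeeze" is the grip in N (left out, the last holds). Time passes only in rows, so rows that repeat a pose let the fingers close. It gives the time, the measured TCP pose, the force and the opening at its end, in the units of the state.
- state(): the state, without advancing time (a new reading comes with each control period).
- get_image(name): name is "side" or "top" or "wrist"; returns the picture (400x640x3 uint8, blue, green, red); there is no depth.
- camera_model(name): a dict with "fx", "fy", "cx", "cy" (pixels), "extrinsics" (4x4, takes a point from camera to world coordinates). Camera axes: x right, y down, z forward; pixel columns grow to the right and rows downward; lengths in mm; the calibration is good to about 2 mm. A picture is of the moment at which its call begins: read the wrist's pose just before it. camera_model takes no time and is no camera call; for the wrist camera it gives the pose at the moment of the call.
- job_done(): hands the job in, once; it reports no verdict.
The state is a dict: "clock": time; "joint_positions": joint angles; "joint_velocities": joint speeds; "tau": joint torques, N m; "tool_pos": TCP position; "eef_rot": TCP orientation; "wrist_force": force on the tool from outside, world axes, zero at the start; "ft_torque": the same for the moment, N m; "width": opening from 0.0 (shut) to 1.0 (fully open).
Only numpy, scipy, OpenCV 4.12 (cv2) and the standard library are available. Lean on these libraries where they do the work, as an engineer would, in place of code of your own. Each camera call takes 0.05 s, during which the arm holds its last target. There are 200 camera calls.

TASK

Take the steel parts tray standing on the wooden block by its slanting grip and hook it over the rack's bar, in the open gap between the two keeper strips and with its grip still on the robot's side of the bar. Then slide it along the bar, under the strip, until it is centred on the marker with the diamond-shaped head (not the round one), and let it hang there freely on its own. Keep the tray level all the way so that the bolts stay in it, and leave everything else on the bench where it is.

Things in the scene. Friction and masses are not known exactly. Their poses are not given: they have to be found in the camera images.
- tray: Bare steel hook-on parts tray standing on a wooden block: tray 80 (x) x 110 (y) x 30 mm, about 0.25 kg, bolts inside. From its front (-x) a strap 30 mm wide bends into a hook above its middle: upside-down V, outer top 153 mm up, front leg at x=-16, rear tip at x=+16 to 20 reaching down to 112 mm; mouth 27 mm wide, open downward. Origin: centre of underside; x from grip side to rear, z up.
- tray_hook (a point): Point inside the tray's hook where the bar's centre line lies once seated: (0, 0, 137.5) mm in the tray's frame, axes as the tray's. To get the rear tip over the bar, the tray must be at least 33 mm above its seated height; 45 mm is comfortable.
- tray_grip (a point): Point to hold on the tray's black rubber grip, a flat bar 16 mm thick (along y), 22 mm wide, 86 mm long, that leans 32 degrees from vertical towards the tray's -x (robot side). The point is on its axis, 28 mm below its free end, at (-67, 0, 105) mm in the tray's frame, axes as the tray's. Pinch it across y, fingers pointing down along it (tool tilted about 32 degrees), firmly: about 40 N.
- rack: Fixed steel rack, 555 mm wide, at the far part of the bench: two 25 mm posts carry a round bar along y. Above it a full-width lamp batten, 12 to 56 mm to the robot's side of the bar, 325 to 355 mm above the bench: a vertical gripper is blocked at the bar, a tilted one is not. A sill 70 to 100 mm behind the bar bears the markers. Origin: on the bench under the bar's middle; x away from the robot.
- rail (a point): Middle of the bar, on its centre line, 230 mm above the bench; bar 14 mm thick, along y, 252 mm free either side; axes as the rack's. Flat keeper strips 20 mm wide lie over the bar from y=80 mm outwards on both sides, undersides 28 mm above the bar's centre: a hook goes on only in the 160 mm gap between them, then slides along beneath a strip with 12 mm to spare.
- mark: The target marker: upright steel strip fixed on the rack's sill, 85 mm behind the bar, with a flat diamond-shaped head 65 mm across, 125 mm above its foot and tipped back 45 degrees to face up and to the rear. It is 120 to 170 mm left or right of the bar's middle. Origin: centre of its foot, 12 mm above the bench; axes as the rack's. The tray's hook belongs at this marker's y.
- round_mark: The other marker, not the target: the same strip with a round head 58 mm across, on the other side of the gap. Origin: centre of its foot; axes as the rack's.
- block: Plain wooden block fixed to the bench, 100 (x) x 130 (y) x 60 mm high, left or right of the middle; the tray starts standing on it. Origin: centre of its underside.
- tin: Closed plain metal tin, 72 mm diameter, 85 mm high, on the bench on the other side from the tray. Origin: centre of its underside. Leave alone.
- clamp: Blue C-clamp lying flat between tray and tin, about 160 x 80 mm, 22 mm high. Origin: underside, middle of its frame. Leave alone.
- hammer: Hammer lying on the bench to the right, nearer the robot. Origin: underside. Leave alone.
- wrench: Wrench lying on the bench to the left, nearer the robot. Origin: underside. Leave alone.
- jar: Lidded jar, 64 mm diameter, 100 mm high, at the left beside the rack. Origin: centre of its underside. Leave alone.
There are look-alikes about, which are no part of the job. There is more than one size of the tray; the one meant has the size given above.

How it is judged (in metres and radians):
On the way, in this order (a step that is already met when the one before it is completed fails the run):
1. the hook is over the bar, at seated height, in the gap between the keeper strips (x of tray_hook in the frame of rail between -0.01 and 0.01 m and z of tray_hook in the frame of rail between -0.01 and 0.012 m and y of tray_hook in the frame of rail between -0.07 and 0.07 m), for 0.1 s.
2. the tray, still hooked on the bar, has been slid in line with the diamond-headed marker (x of tray_hook in the frame of rail between -0.01 and 0.01 m and z of tray_hook in the frame of rail between -0.01 and 0.012 m and y of tray_hook in the frame of mark between -0.01 and 0.01 m), for 0.2 s.
At the end, for the whole second after the job is handed in: The tray hangs at rest from the bar on its own (hook seated on the bar within 10 mm, upright within 0.2 rad, square to the bar within 0.2 rad), grip on the robot's side, its hook within 10 mm of the diamond-headed marker along the bar (all of step 2 and x of tray_grip in the frame of rail below -0.03 m and contact force between tray and rack above 1 N and angle between tray's own z axis and vertical below 0.2 rad and angle between the y axis of tray and the y axis of rack, either way round below 0.2 rad and linear speed of tray below 0.03 m/s and angular speed of tray below 0.3 rad/s); the robot touches nothing.
It fails at once if the tray is tipped more than 0.5 rad from level (angle between tray's own z axis and vertical above 0.5 rad).
It fails at once if another thing on the bench is moved more than 30 mm (distance of any of tin, clamp, hammer, wrench, jar from where it was at the start of the episode above 0.03 m).
It also fails if it takes over 48 s, if anything falls off the work surface, if the arm or the gripper's body presses on something with over 40 N, if the wrist force passes 120 N, or if a joint passes its speed limit or range.

## Working session

There is one attempt and no reset: what is moved stays moved. The work goes in short steps, Python scripts to look and compute and a tool call to move; the robot and the scene stay as the last step left them, time stands still between calls to the robot, and variables do not carry over. Pictures are saved under pics/ and viewed, about 8 in all and at most 12, crops included, and the job is handed in when it is done.

Besides the shell and the picture viewer there is one more tool, called after "Request:" as name([rows], argument=value, ...), one row to a line, values as JSON. drive_tool: Moves the arm, as the interface text tells. Its arguments: {"type":"object","properties":{"moves":{"type":"array"},"squeeze":{"type":"number"}},"required":["moves"]}

```bash
mkdir -p pics; ls
python3 - <<'E'
from workcell import *
import cv2,numpy as np
print(state(), nose_length if not callable(nose_length) else nose_length())
for n in ("top","side"):
    im=get_image(n); cv2.imwrite(f"pics/{n}0.png",im); m=camera_model(n); print(n,m['fx'],m['fy'],m['cx'],m['cy']);print(np.round(m['extrinsics'],3))
E
```

```text
pics
{'clock': 0.0, 'joint_positions': array([ 1.11466303e+00,  5.28238024e-02,  1.40175820e+00,  1.39478323e-05,
        1.68858597e+00, -7.02922412e-02]), 'joint_velocities': array([ 0.00129017,  0.00263671, -0.00052181,  0.00207497, -0.00110257,
        0.00129207]), 'tau': array([ 5.05325788e-04, -3.81653273e+01, -3.60198033e+01, -2.43358255e-05,
        5.92184340e-03, -6.29300345e-06]), 'tool_pos': array([197.42536736, 486.16216133, 247.46229062]), 'eef_rot': array([ 3.86860314e-04,  8.29558957e-01,  5.58418585e-01, -6.86140691e-04]), 'wrist_force': array([-0.62705379,  0.39073347, -0.20383864]), 'ft_torque': array([-0.00378451, -0.00979583, -0.05528943]), 'width': 1.000130163210861} 17.0
top 508.03419621043986 508.03419621043986 317.8307589820184 195.19731166706575
[[-3.000000e-03 -9.970000e-01  8.000000e-02  4.551580e+02]
 [-1.000000e+00  3.000000e-03  4.000000e-03  1.620600e+01]
 [-5.000000e-03 -8.000000e-02 -9.970000e-01  1.538174e+03]
 [ 0.000000e+00  0.000000e+00  0.000000e+00  1.000000e+00]]
side 395.0271395360178 395.0271395360178 324.8900320519571 196.11489515263062
[[ 8.73000e-01 -3.55000e-01  3.33000e-01  1.95555e+02]
 [-4.87000e-01 -6.43000e-01  5.90000e-01 -6.12952e+02]
 [ 5.00000e-03 -6.78000e-01 -7.35000e-01  9.27706e+02]
 [ 0.00000e+00  0.00000e+00  0.00000e+00  1.00000e+00]]
```

View pics/top0.png

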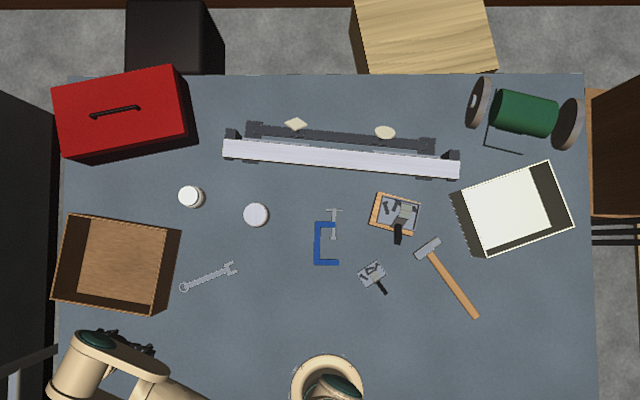

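View pics/side0.png

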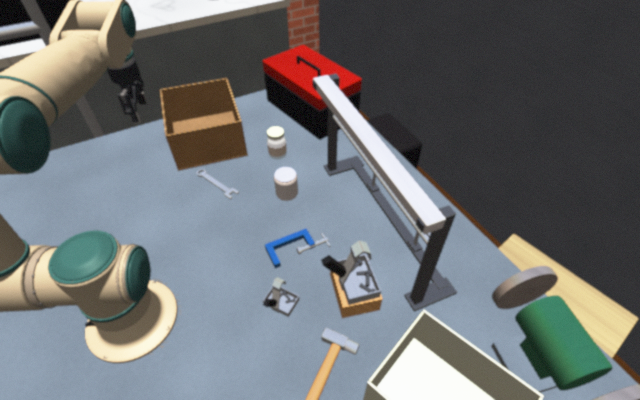

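The top view shows the rack batten from (222,147) to (460,168), the diamond at about (296,124) on the left (+y) and the round head at (385,132). The tray on the block is near (395,212), with its black grip at (398,233). The smaller decoy tray is near (372,275).

Run:
```python
import cv2
im=cv2.imread("pics/top0.png")
cv2.imwrite("pics/rack.png",cv2.resize(im[110:185,215:470],None,fx=3.1,fy=3.1,interpolation=cv2.INTER_CUBIC))
cv2.imwrite("pics/tray.png",cv2.resize(im[180:255,355:435],None,fx=8,fy=8,interpolation=cv2.INTER_CUBIC))
```

```text
(no output)
```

View pics/rack.png

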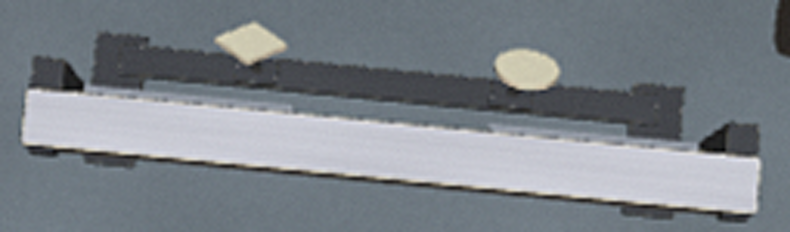

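View pics/tray.png

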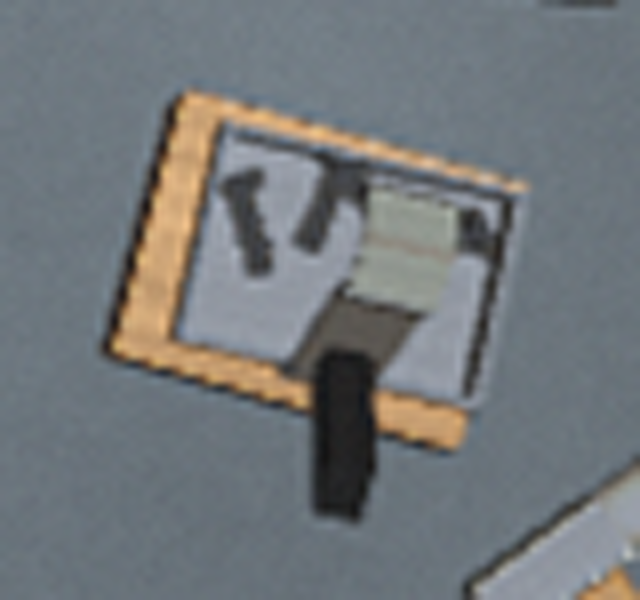

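```bash
cat > h.py <<'E'
import numpy as np, cv2
from workcell import *
from scipy.spatial.transform import Rotation as R
def ray(cam,px,z,M=None):
    m=M or camera_model(cam); E=np.array(m['extrinsics'])
    d=E[:3,:3]@[(px[0]-m['cx'])/m['fx'],(px[1]-m['cy'])/m['fy'],1]; o=E[:3,3]
    return o+d*(z-o[2])/d[2]
def proj(cam,P,M=None):
    m=M or camera_model(cam); E=np.array(m['extrinsics']); c=E[:3,:3].T@(np.array(P)-E[:3,3])
    return np.array([m['fx']*c[0]/c[2]+m['cx'],m['fy']*c[1]/c[2]+m['cy']])
E
python3 - <<'E'
from h import *
def r(p,z): return ray('top',(p[0]/3.1+215-.35,p[1]/3.1+110-.35),z)
def t(p,z): return ray('top',(p[0]/8+355-.45,p[1]/8+180-.45),z)
fl,fr,nl,nr=[r(p,355) for p in [(25,89),(757,155),(22,147),(757,214)]]
print('batten',fl,fr,nl,nr)
v=(fl+nl-fr-nr)/2; print('len',np.hypot(*v[:2])); th=np.arctan2(-v[0],v[1]); print('yaw',np.degrees(th))
c=(fl+fr+nl+nr)/4; X=np.array([np.cos(th),np.sin(th),0]); Y=np.array([-np.sin(th),np.cos(th),0])
org=c+34*X; print('rack org',org)
for n,p in (('diamond',(251,44)),('round',(527,68))):
    q=r(p,137); d=q-org; print(n,q,'rack xy',d@X,d@Y)
C=[t(p,90) for p in [(222,128),(517,198),(175,342),(472,408)]]
print('tray rim',np.round(C)); c=sum(C)/4; v=(C[0]+C[2]-C[1]-C[3])/2; u=(C[0]+C[1]-C[2]-C[3])/2
print(c,np.linalg.norm(v),np.linalg.norm(u),np.degrees(np.arctan2(-v[0],v[1])),np.degrees(np.arctan2(u[1],u[0])))
print('ridge',t((411,246),213))
print('grip end',t((340,505),60+105+24), )
im=cv2.imread('pics/top0.png')
E
```

```text
batten [685.1040783  245.34836913 355.        ] [ 632.5447146  -309.84620741  355.        ] [640.55494727 247.08137756 355.        ] [ 587.62733941 -308.73109518  355.        ]
len 558.0018290140329
yaw -5.423812436179306
rack org [670.30554396 -34.75063922 355.        ]
diamond [767.87034668  83.84757011 137.        ] rack xy 85.91783454673033 127.28924421240784
round [ 745.00650618 -164.90636358  137.        ] rack xy 86.66909656282459 -122.51209752393285
tray rim [[ 570. -162.   90.]
 [ 544. -267.   90.]
 [ 493. -144.   90.]
 [ 469. -249.   90.]]
[ 519.08818827 -205.47521979   90.        ] 107.81960987539111 77.49997056613967 -13.155323885013853 -13.069155588474375
ridge [ 521.01895339 -207.80147807  213.        ]
grip end [ 436.66128112 -187.00850333  189.        ]
```

```bash
cat >> h.py <<'E'
RO=np.array([670.3,-34.8,0]); RY=-5.4; T0=np.array([520,-206.5,60]); TY=-13.1
def Rz(a): return R.from_euler('z',a,degrees=True)
def toolR(yaw):
    s,c=np.sin(np.radians(32)),np.cos(np.radians(32)); z=np.array([s,0,-c]); x=np.array([0,1.,0])
    return Rz(yaw)*R.from_matrix(np.c_[x,np.cross(z,x),z])
def grasp(tray,yaw,back=0):   # TCP pose for tray origin pose
    q=toolR(yaw); return np.array(tray)+Rz(yaw).apply([-67,0,105])+q.apply([0,0,2-back]),q
def hang(x,y,dz): return RO+Rz(RY).apply([x,y,230-137.5+dz])
def cur():
    s=state(); w=s['eef_rot']; return np.array(s['tool_pos']),R.from_quat([w[1],w[2],w[3],w[0]]),s
def plan(*tg):
    p,q,s=cur()
    for P,Q in tg: print('lin',np.round(q.inv().apply(P-p)/40,3),'rot',np.round(np.degrees((q.inv()*Q).as_rotvec()),1),'world',np.round(P,1),'dist',round(np.linalg.norm(P-p)))
E
python3 - <<'E'
from h import *
g=grasp(T0,TY,70)
plan((np.array([430,200,310]),g[1]),g)
E
```

```text
lin [-4.444  8.079 -1.555] rot [-31.9   2.6  -8.7] world [430 200 310] dist 374
lin [-13.413  11.443   0.64 ] rot [-31.9   2.6  -8.7] world [ 419.6 -183.1  222.7] dist 706
```

Request:
drive_tool([
  {"linear": [-4.44, 8.08, -1.55], "rot": [-31.9, 2.6, -8.7], "jaw": 100},
  {"linear": [-4.44, 8.08, -1.55], "rot": [-31.9, 2.6, -8.7], "jaw": 100},
  {"linear": [-4.44, 8.08, -1.55], "rot": [-31.9, 2.6, -8.7], "jaw": 100},
  {"linear": [-4.44, 8.08, -1.55], "rot": [-31.9, 2.6, -8.7], "jaw": 100},
  {"linear": [-4.44, 8.08, -1.55], "rot": [-31.9, 2.6, -8.7], "jaw": 100},
  {"linear": [-4.44, 8.08, -1.55], "rot": [-31.9, 2.6, -8.7], "jaw": 100},
  {"linear": [-4.44, 8.08, -1.55], "rot": [-31.9, 2.6, -8.7], "jaw": 100},
])

```text
clock: 0.98
tool_pos: [432.0, 196.4, 311.1]
eef_rot: [0.216, 0.755, 0.594, 0.172]
wrist_force: [-0.8, -0.1, -0.4]
width: 1.002
```

Run:
```python
from h import *
p,q,s=cur();print(p,s['clock'],s['joint_positions'])
plan(grasp(T0,TY,70))
```

```text
[432.0157084  196.40081554 311.0593571 ] 0.975 [ 0.5589269  -0.39313731  1.74925392 -0.3944773   1.38623697 -0.7800967 ]
lin [-9.301  0.475  2.878] rot [ 0.   0.1 -0.5] world [ 419.6 -183.1  222.7] dist 390
```

Request:
drive_tool([
  {"linear": [-9.3, 0.475, 2.88], "rot": [0, 0, 0], "jaw": 100},
  {"linear": [-9.3, 0.475, 2.88], "rot": [0, 0, 0], "jaw": 100},
  {"linear": [-9.3, 0.475, 2.88], "rot": [0, 0, 0], "jaw": 100},
  {"linear": [-9.3, 0.475, 2.88], "rot": [0, 0, 0], "jaw": 100},
  {"linear": [-9.3, 0.475, 2.88], "rot": [0, 0, 0], "jaw": 100},
  {"linear": [-9.3, 0.475, 2.88], "rot": [0, 0, 0], "jaw": 100},
  {"linear": [-9.3, 0.475, 2.88], "rot": [0, 0, 0], "jaw": 100},
  {"linear": [-9.3, 0.475, 2.88], "rot": [0, 0, 0], "jaw": 100},
  {"linear": [-9.3, 0.475, 2.88], "rot": [0, 0, 0], "jaw": 100},
])

```text
clock: 2.1
tool_pos: [421.1, -178.0, 222.0]
eef_rot: [0.215, 0.753, 0.598, 0.172]
wrist_force: [-0.2, 1.0, -0.0]
width: 1.0
```

Run:
```python
from h import *
p,q,s=cur();print(p,s['clock'],s['joint_positions'])
im=get_image('wrist'); 
gp=lambda l:proj('wrist',T0+Rz(TY).apply(l))
pts=[(-67,0,105)]; a=np.array([-np.sin(np.radians(32)),0,np.cos(np.radians(32))])
pts=[np.array([-67,0,105])+28*a, np.array([-67,0,105]), np.array([-67,0,105])-50*a,(0,0,153),(40,55,30),(40,-55,30),(-40,55,30)]
for l in pts:
    u=gp(np.array(l,float)); print(l,u); cv2.circle(im,tuple(int(v) for v in u),3,(0,0,255),1)
cv2.imwrite('pics/w1.png',im)
plan(grasp(T0,TY,0))
```

```text
[ 421.08817613 -177.95974209  221.96002612] 2.1 [-0.59137401 -0.55176909  2.03318495  0.21090915  1.14149947 -1.97129538]
[-81.8377394    0.         128.74534669] [311.10624558 234.35191723]
[-67   0 105] [312.20856352 217.88999048]
[-40.50403679   0.          62.59759519] [313.58968226 197.26447518]
(0, 0, 153) [312.71651884 331.27044764]
(40, 55, 30) [366.89785009 225.93773193]
(40, -55, 30) [263.05995149 225.91579459]
(-40, 55, 30) [377.1350649  170.12802815]
lin [-0.142  0.     1.736] rot [-0.  -0.2  0. ] world [ 455.8 -191.6  163.3] dist 70
```

View pics/w1.png

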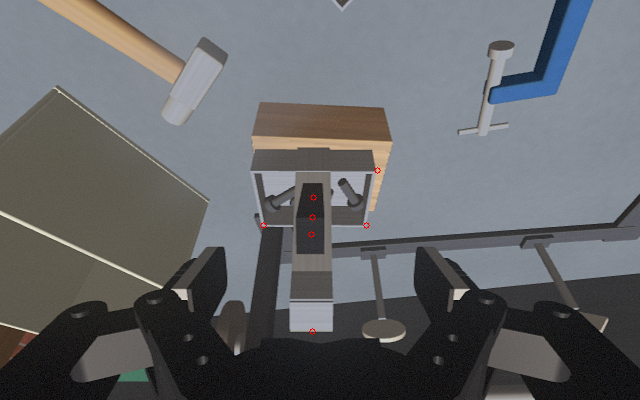

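The overlay matches: the grip axis is at columns 310–313 and the hook top at about (312,328), so the tray estimate holds to about 1–2 mm. I'll go in and grasp.

Request:
drive_tool([
  {"linear": [-0.14, 0, 0.9], "rot": [0, 0, 0], "jaw": 100},
  {"linear": [-0.14, 0, 1.74], "rot": [0, 0, 0], "jaw": 100},
  {"linear": [-0.14, 0, 1.74], "rot": [0, 0, 0], "jaw": 100},
  {"linear": [-0.14, 0, 1.74], "rot": [0, 0, 0], "jaw": 30},
  {"linear": [-0.14, 0, 1.74], "rot": [0, 0, 0], "jaw": 5},
  {"linear": [-0.14, 0, 1.74], "rot": [0, 0, 0], "jaw": 5},
  {"linear": [-0.14, 0, 1.74], "rot": [0, 0, 0], "jaw": 5},
  {"linear": [-0.14, 0, 1.74], "rot": [0, 0, 0], "jaw": 5},
  {"linear": [-0.14, 0, 1.74], "rot": [0, 0, 0], "jaw": 5},
  {"linear": [-0.14, 0, 1.74], "rot": [0, 0, 0], "jaw": 5},
], squeeze=45)

```text
clock: 3.4
tool_pos: [455.4, -193.2, 163.6]
eef_rot: [0.216, 0.753, 0.597, 0.172]
wrist_force: [-5.0, 1.9, 6.6]
width: 0.184
```

Run:
```python
from h import *
p,q,s=cur();print(p,s['clock'],s['wrist_force'],s['width'])
plan((p+[0,0,80],q),grasp(hang(-110,0,50),RY))
```

```text
[ 455.44426348 -193.23433934  163.64614213] 3.4 [-4.96627126  1.88667838  6.56002491] 0.18351861885939275
lin [ 0.003  1.06  -1.696] rot [0. 0. 0.] world [ 455.4 -193.2  243.6] dist 80
lin [ 4.489  1.061 -1.751] rot [ 0.   4.  -6.6] world [495.1 -18.2 245.8] dist 197
```

Width 0.184 × 85 ≈ 16 mm, so the grip is held. I'll lift gently.

Request:
drive_tool([
  {"linear": [0, 0.13, -0.21], "rot": [0, 0, 0], "jaw": 5},
  {"linear": [0, 0.4, -0.64], "rot": [0, 0, 0], "jaw": 5},
  {"linear": [0, 0.72, -1.15], "rot": [0, 0, 0], "jaw": 5},
  {"linear": [0, 0.98, -1.55], "rot": [0, 0, 0], "jaw": 5},
  {"linear": [0, 1.06, -1.7], "rot": [0, 0, 0], "jaw": 5},
  {"linear": [0, 1.06, -1.7], "rot": [0, 0, 0], "jaw": 5},
  {"linear": [0, 1.06, -1.7], "rot": [0, 0, 0], "jaw": 5},
])

```text
clock: 4.28
tool_pos: [454.9, -193.0, 241.7]
eef_rot: [0.214, 0.754, 0.597, 0.172]
wrist_force: [-0.5, 0.2, -2.3]
width: 0.184
```

Run:
```python
from h import *
p,q,s=cur();print(p,s['clock'],s['wrist_force'],s['ft_torque'],s['width'])
plan(grasp(hang(-110,0,50),RY))
```

```text
[ 454.91373337 -193.03293421  241.70279344] 4.275 [-0.46542584  0.21756911 -2.3304112 ] [ 0.14219238  0.54228021 -0.05142669] 0.18368457974050983
lin [ 4.484  0.036 -0.085] rot [-0.1  4.  -6.6] world [495.1 -18.2 245.8] dist 179
```

Request:
drive_tool([
  {"linear": [0.3, 0, -0.01], "rot": [0, 0.3, -0.4], "jaw": 5},
  {"linear": [0.9, 0.01, -0.02], "rot": [0, 0.8, -1.3], "jaw": 5},
  {"linear": [1.7, 0.02, -0.03], "rot": [0, 1.5, -2.5], "jaw": 5},
  {"linear": [2.6, 0.02, -0.05], "rot": [0, 2.3, -3.8], "jaw": 5},
  {"linear": [3.4, 0.03, -0.07], "rot": [0, 3.0, -5.0], "jaw": 5},
  {"linear": [4.0, 0.03, -0.08], "rot": [0, 3.6, -5.9], "jaw": 5},
  {"linear": [4.35, 0.03, -0.08], "rot": [0, 3.9, -6.4], "jaw": 5},
  {"linear": [4.48, 0.03, -0.08], "rot": [0, 4.0, -6.6], "jaw": 5},
  {"linear": [4.48, 0.03, -0.08], "rot": [0, 4.0, -6.6], "jaw": 5},
  {"linear": [4.48, 0.03, -0.08], "rot": [0, 4.0, -6.6], "jaw": 5},
])

```text
clock: 5.52
tool_pos: [495.3, -19.2, 246.7]
eef_rot: [0.204, 0.711, 0.646, 0.185]
wrist_force: [0.0, 0.3, -1.5]
width: 0.18
```

Run:
```python
from h import *
p,q,s=cur();print(p,s['clock'],s['wrist_force'],s['width'])
tr=p-q.apply([0,0,2])-Rz(RY).apply([-67,0,105])
S=get_image('side')
W=get_image('wrist')
for n,im in(('side',S),('wrist',W)):
    for l in [(0,15,153),(0,-15,153),(40,55,30),(40,-55,30),(-40,-55,30)]:
        u=proj(n,tr+Rz(RY).apply(l)); cv2.circle(im,tuple(int(round(v)) for v in u),2,(0,0,255),-1)
    for l in [(0,y,230) for y in (-80,0,80)]+[(85,127,137),(-12,-277,355),(-56,-277,355)]:
        u=proj(n,RO+Rz(RY).apply(l)); cv2.circle(im,tuple(int(round(v)) for v in u),2,(0,255,0),-1)
cv2.imwrite('pics/m.png',np.hstack([cv2.resize(S[60:330,230:500],(540,540),interpolation=cv2.INTER_CUBIC)]))
cv2.imwrite('pics/w2.png',W)
plan(grasp(hang(0,0,48),RY))
```

```text
[495.28729304 -19.16026116 246.67548342] 5.525 [ 0.02017334  0.34406109 -1.45906272] 0.17991774293480992
lin [0.026 2.289 1.515] rot [-0.   0.  -0.1] world [604.7 -28.6 243.8] dist 110
```

View pics/m.png

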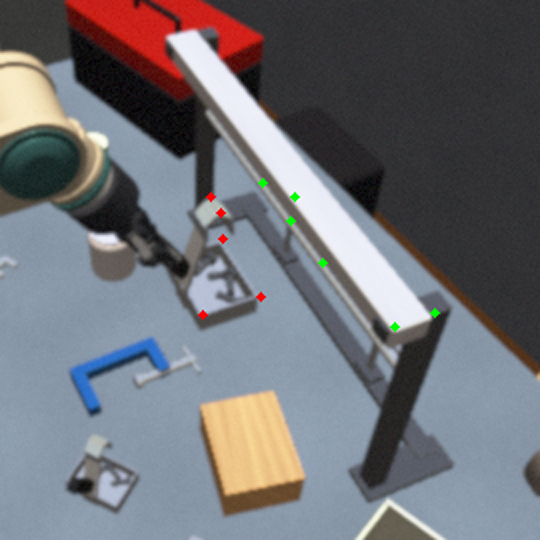

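View pics/w2.png

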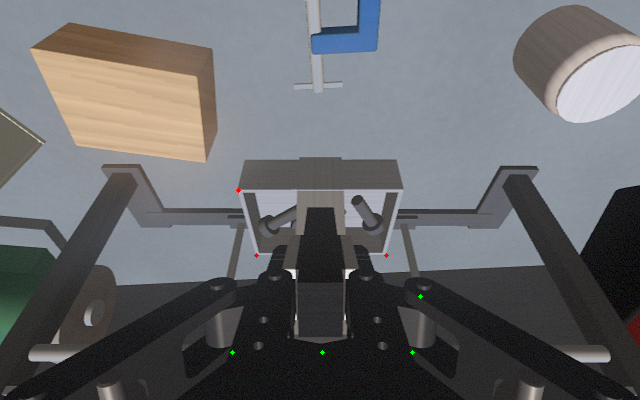

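The side view shows the tray held level, with the hook ridge on the predicted dots. The wrist view shows the bar stubs at row ~353 against a predicted 352, so I'll move over the bar.

Request:
drive_tool([
  {"linear": [0, 0.2, 0.13], "rot": [0, 0, 0], "jaw": 5},
  {"linear": [0, 0.6, 0.4], "rot": [0, 0, 0], "jaw": 5},
  {"linear": [0.01, 1.1, 0.73], "rot": [0, 0, 0], "jaw": 5},
  {"linear": [0.02, 1.6, 1.06], "rot": [0, 0, 0], "jaw": 5},
  {"linear": [0.02, 2.0, 1.32], "rot": [0, 0, 0], "jaw": 5},
  {"linear": [0.03, 2.2, 1.46], "rot": [0, 0, 0], "jaw": 5},
  {"linear": [0.03, 2.29, 1.51], "rot": [0, 0, 0], "jaw": 5},
  {"linear": [0.03, 2.29, 1.51], "rot": [0, 0, 0], "jaw": 5},
  {"linear": [0.03, 2.29, 1.51], "rot": [0, 0, 0], "jaw": 5},
])

```text
clock: 6.75
tool_pos: [604.4, -27.7, 244.2]
eef_rot: [0.204, 0.711, 0.647, 0.185]
wrist_force: [-0.3, 0.2, -1.0]
width: 0.177
```

Run:
```python
from h import *
p,q,s=cur();print(p,s['clock'],s['wrist_force'],s['width'])
tr=p-q.apply([0,0,2])-Rz(RY).apply([-67,0,105])
S=get_image('side'); 
W=get_image('top')
a=cv2.resize(S[120:220,310:440],None,fx=5,fy=5,interpolation=cv2.INTER_CUBIC)
def dot(P,c):
    u=(proj('side',P)-[310,120]+.5)*5; cv2.circle(a,tuple(int(round(v)) for v in u),3,c,-1)
for l in [(0,15,153),(0,-15,153),(20,15,112),(20,-15,112),(40,-55,30),(-40,-55,30)]: dot(tr+Rz(RY).apply(l),(0,0,255))
for y in (-80,-40,-20,20,80): dot(RO+Rz(RY).apply((0,y,230)),(0,255,0))
cv2.imwrite('pics/m2.png',a)
plan(grasp(hang(0,0,0),RY))
```

```text
[604.39933651 -27.69151967 244.21080524] 6.75 [-0.29927658  0.2135418  -1.04438459] 0.1770884929896183
lin [-0.022 -0.636  1.032] rot [ 0.  0. -0.] world [604.7 -28.6 195.8] dist 49
```

View pics/m2.png

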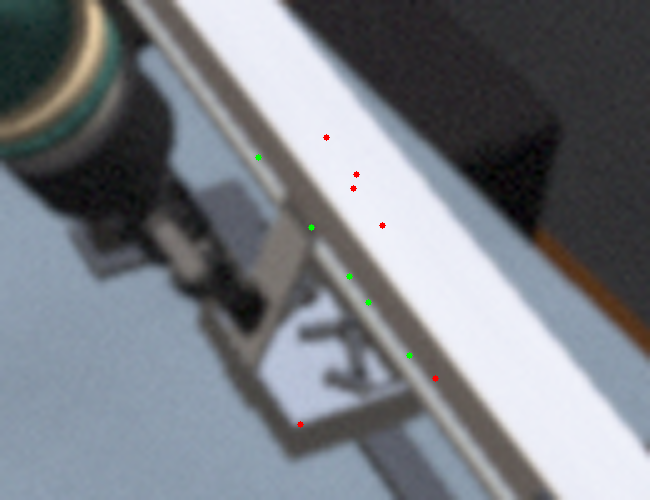

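The bar stripe runs through the predicted green dots to within 1 raw pixel, and the near tray corner is within 1–2 px of its red dot. That is inside the ±6 mm mouth tolerance, so I'll lower in stages and watch the force.

Request:
drive_tool([
  {"linear": [-0.01, -0.1, 0.16], "rot": [0, 0, 0], "jaw": 5},
  {"linear": [-0.01, -0.2, 0.32], "rot": [0, 0, 0], "jaw": 5},
  {"linear": [-0.02, -0.3, 0.49], "rot": [0, 0, 0], "jaw": 5},
  {"linear": [-0.02, -0.38, 0.62], "rot": [0, 0, 0], "jaw": 5},
  {"linear": [-0.02, -0.38, 0.62], "rot": [0, 0, 0], "jaw": 5},
])

```text
clock: 7.48
tool_pos: [604.6, -28.6, 214.0]
eef_rot: [0.203, 0.711, 0.647, 0.185]
wrist_force: [-0.3, 0.5, -2.8]
width: 0.18
```

Request:
drive_tool([
  {"linear": [0, -0.07, 0.11], "rot": [0, 0, 0], "jaw": 5},
  {"linear": [0, -0.13, 0.21], "rot": [0, 0, 0], "jaw": 5},
  {"linear": [0, -0.18, 0.28], "rot": [0, 0, 0], "jaw": 5},
  {"linear": [0, -0.18, 0.28], "rot": [0, 0, 0], "jaw": 5},
])

```text
clock: 7.98
tool_pos: [604.5, -28.5, 201.1]
eef_rot: [0.204, 0.711, 0.647, 0.185]
wrist_force: [0.5, 0.5, -1.6]
width: 0.182
```

Request:
drive_tool([
  {"linear": [0, -0.03, 0.043], "rot": [0, 0, 0], "jaw": 5},
  {"linear": [0, -0.04, 0.065], "rot": [0, 0, 0], "jaw": 5},
  {"linear": [0, -0.04, 0.065], "rot": [0, 0, 0], "jaw": 5},
  {"linear": [0, -0.04, 0.065], "rot": [0, 0, 0], "jaw": 5},
])

```text
clock: 8.48
tool_pos: [604.7, -28.6, 198.6]
eef_rot: [0.204, 0.711, 0.647, 0.185]
wrist_force: [0.6, 0.6, -3.1]
width: 0.183
```

Request:
drive_tool([
  {"linear": [0, -0.02, 0.032], "rot": [0, 0, 0], "jaw": 5},
  {"linear": [0, -0.03, 0.053], "rot": [0, 0, 0], "jaw": 5},
  {"linear": [0, -0.03, 0.053], "rot": [0, 0, 0], "jaw": 5},
  {"linear": [0, -0.03, 0.053], "rot": [0, 0, 0], "jaw": 5},
])

```text
clock: 8.98
tool_pos: [604.9, -28.6, 196.2]
eef_rot: [0.204, 0.711, 0.647, 0.186]
wrist_force: [0.5, 0.3, -2.1]
width: 0.183
```

Request:
drive_tool([
  {"linear": [0, -0.02, 0.032], "rot": [0, 0, 0], "jaw": 5},
  {"linear": [0, -0.04, 0.064], "rot": [0, 0, 0], "jaw": 5},
  {"linear": [0, -0.04, 0.064], "rot": [0, 0, 0], "jaw": 5},
  {"linear": [0, -0.04, 0.064], "rot": [0, 0, 0], "jaw": 5},
])

```text
clock: 9.48
tool_pos: [605.5, -28.5, 195.1]
eef_rot: [0.205, 0.711, 0.647, 0.187]
wrist_force: [-4.3, 0.0, 4.7]
width: 0.182
```

Contact came at the predicted seated height. Next I'll raise slightly, shift −x by about 1.5 mm and slide along the bar to the diamond.

Run:
```python
from h import *
p,q,s=cur();print(p,s['clock'],s['wrist_force'])
plan(grasp(hang(-1.5,0,1.2),RY),grasp(hang(-1.5,127.3,1.2),RY))
```

```text
[605.53031074 -28.54216821 195.07239426] 9.475 [-4.26228419  0.01676437  4.69597249]
lin [-0.003 -0.024 -0.072] rot [ 0.2  0.  -0. ] world [603.2 -28.5 197. ] dist 3
lin [ 3.179 -0.025 -0.073] rot [ 0.2  0.  -0. ] world [615.1  98.3 197. ] dist 127
```

Request:
drive_tool([
  {"linear": [0, -0.025, -0.07], "rot": [0, 0, 0], "jaw": 5},
  {"linear": [0, -0.025, -0.07], "rot": [0, 0, 0], "jaw": 5},
  {"linear": [0.15, -0.025, -0.07], "rot": [0, 0, 0], "jaw": 5},
  {"linear": [0.45, -0.025, -0.07], "rot": [0, 0, 0], "jaw": 5},
  {"linear": [0.8, -0.025, -0.07], "rot": [0, 0, 0], "jaw": 5},
  {"linear": [1.15, -0.025, -0.07], "rot": [0, 0, 0], "jaw": 5},
  {"linear": [1.4, -0.025, -0.07], "rot": [0, 0, 0], "jaw": 5},
  {"linear": [1.5, -0.025, -0.07], "rot": [0, 0, 0], "jaw": 5},
  {"linear": [1.5, -0.025, -0.07], "rot": [0, 0, 0], "jaw": 5},
])

```text
clock: 10.6
tool_pos: [609.3, 31.0, 196.9]
eef_rot: [0.206, 0.711, 0.646, 0.187]
wrist_force: [4.4, -1.8, 3.3]
width: 0.18
```

Run:
```python
from h import *
p,q,s=cur();print(p,s['clock'],s['wrist_force'])
plan(grasp(hang(-1.5,127.3,1.2),RY))
```

```text
[609.31295985  30.98093801 196.8705112 ] 10.6 [ 4.39609955 -1.82307133  3.33347237]
lin [ 1.689 -0.011 -0.011] rot [ 0.2  0.  -0. ] world [615.1  98.3 197. ] dist 68
```

Request:
drive_tool([
  {"linear": [0.1, 0.015, -0.02], "rot": [0, 0, 0], "jaw": 5},
  {"linear": [0.4, 0.015, -0.02], "rot": [0, 0, 0], "jaw": 5},
  {"linear": [0.8, 0.015, -0.02], "rot": [0, 0, 0], "jaw": 5},
  {"linear": [1.2, 0.015, -0.02], "rot": [0, 0, 0], "jaw": 5},
  {"linear": [1.5, 0.015, -0.02], "rot": [0, 0, 0], "jaw": 5},
  {"linear": [1.65, 0.015, -0.02], "rot": [0, 0, 0], "jaw": 5},
  {"linear": [1.69, 0.015, -0.02], "rot": [0, 0, 0], "jaw": 5},
  {"linear": [1.69, 0.015, -0.02], "rot": [0, 0, 0], "jaw": 5},
  {"linear": [1.69, 0.015, -0.02], "rot": [0, 0, 0], "jaw": 5},
])

```text
clock: 11.72
tool_pos: [615.6, 98.0, 197.4]
eef_rot: [0.205, 0.711, 0.646, 0.186]
wrist_force: [3.6, -4.1, 2.6]
width: 0.181
```

Run:
```python
from h import *
p,q,s=cur();print(p,s['clock'],s['wrist_force'],s['width'])
W=get_image('wrist'); T=get_image('top')
for l in [(85,127.3,137),(0,127.3,230)]:
    u=proj('wrist',RO+Rz(RY).apply(l)); print(u); cv2.circle(W,tuple(int(round(v)) for v in u),2,(0,255,0),-1)
cv2.imwrite('pics/w3.png',W); cv2.imwrite('pics/top3.png',T)
plan(grasp(hang(-1,127.3,0),RY))
```

```text
[615.56657661  98.01847129 197.40733799] 11.725 [ 3.60972125 -4.11529063  2.5803087 ] 0.180508500440583
[321.22998845 293.29798153]
[321.70765392 387.5050888 ]
lin [ 0.005 -0.02   0.034] rot [ 0.2  0.1 -0.1] world [615.6  98.2 195.8] dist 2
```

View pics/w3.png

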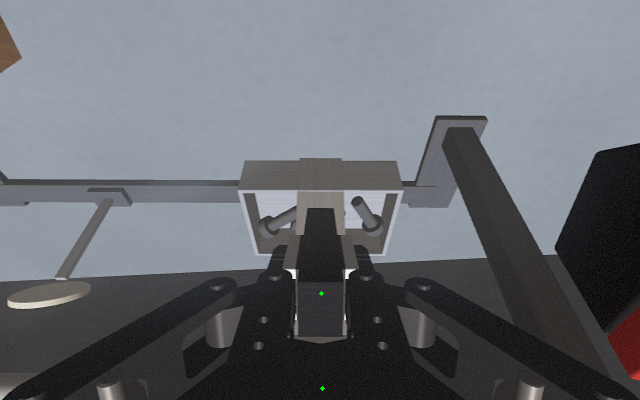

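The wrist view shows the round marker well to one side, with its head at (50,294). The tray is in line with the diamond marker, which is hidden behind it at the predicted (321,293). I'll ease off the side force and open gradually.

Request:
drive_tool([
  {"linear": [0, 0.0, 0.03], "rot": [0, 0, 0], "jaw": 5},
  {"linear": [0, 0.0, 0.03], "rot": [0, 0, 0], "jaw": 5},
  {"linear": [0, 0.0, 0.03], "rot": [0, 0, 0], "jaw": 16},
  {"linear": [0, 0.0, 0.03], "rot": [0, 0, 0], "jaw": 20},
  {"linear": [0, 0.0, 0.03], "rot": [0, 0, 0], "jaw": 25},
  {"linear": [0, 0.0, 0.03], "rot": [0, 0, 0], "jaw": 40},
  {"linear": [0, 0.0, 0.03], "rot": [0, 0, 0], "jaw": 60},
  {"linear": [0, 0.0, 0.03], "rot": [0, 0, 0], "jaw": 70},
  {"linear": [0, 0.0, 0.03], "rot": [0, 0, 0], "jaw": 70},
  {"linear": [0, 0.0, 0.03], "rot": [0, 0, 0], "jaw": 70},
], squeeze=40)

```text
clock: 13.08
tool_pos: [615.2, 98.6, 194.9]
eef_rot: [0.204, 0.711, 0.647, 0.185]
wrist_force: [0.0, 0.1, -0.7]
width: 0.701
```

Request:
drive_tool([
  {"linear": [0, 0, -0.2], "rot": [0, 0, 0], "jaw": 75},
  {"linear": [0, 0, -0.5], "rot": [0, 0, 0], "jaw": 80},
  {"linear": [0, 0, -1.0], "rot": [0, 0, 0], "jaw": 80},
  {"linear": [0, 0, -1.7], "rot": [0, 0, 0], "jaw": 80},
  {"linear": [0, 0, -2.5], "rot": [0, 0, 0], "jaw": 80},
  {"linear": [0, 0, -3.0], "rot": [0, 0, 0], "jaw": 80},
  {"linear": [0, 0, -3.0], "rot": [0, 0, 0], "jaw": 80},
])

```text
clock: 13.95
tool_pos: [551.9, 104.9, 299.7]
eef_rot: [0.205, 0.711, 0.646, 0.187]
wrist_force: [0.3, -1.0, -0.3]
width: 0.796
```

Run:
```python
from h import *
p,q,s=cur();print(p,s['clock'],s['wrist_force'],s['width'])
W=get_image('wrist'); S=get_image('side')
tr=hang(0,127.3,0); M=camera_model('wrist'); a=np.array([-np.sin(np.radians(32)),0,np.cos(np.radians(32))])
for l in [(40,55,30),(40,-55,30),(-40,55,30),(-40,-55,30),np.array([-67,0,105])+28*a]:
  for n,im in (('wrist',W),('side',S)):
    u=proj(n,tr+Rz(RY).apply(l)); cv2.circle(im,tuple(int(round(v)) for v in u),2 if n=='wrist' else 1,(0,0,255),-1)
c=cv2.resize(S[70:200,270:400],(400,400),interpolation=cv2.INTER_CUBIC)
cv2.imwrite('pics/w4.png',np.hstack([W[:,120:520],c]))
```

```text
[551.93945715 104.90476877 299.73880849] 13.95 [ 0.32906485 -0.95689907 -0.29592263] 0.796287344186615
```

View pics/w4.png

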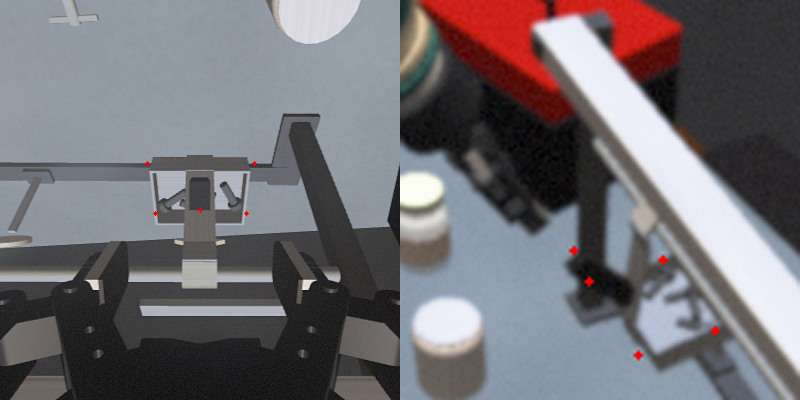

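The tray hangs with its columns centred at ~199.5 against a predicted 201, so about 1.5 mm off. Its rims sit ~7 px low, which suggests it has swung to a small pitch about the bar. I'll wait and then quantify the pitch and check that it is at rest.

Request:
drive_tool([
  {"linear": [0, 0, -0.3], "rot": [0, 0, 0], "jaw": 80},
  {"linear": [0, 0, -0.3], "rot": [0, 0, 0], "jaw": 80},
  {"linear": [0, 0, -0.3], "rot": [0, 0, 0], "jaw": 80},
  {"linear": [0, 0, -0.3], "rot": [0, 0, 0], "jaw": 80},
  {"linear": [0, 0, -0.3], "rot": [0, 0, 0], "jaw": 80},
  {"linear": [0, 0, -0.3], "rot": [0, 0, 0], "jaw": 80},
  {"linear": [0, 0, -0.3], "rot": [0, 0, 0], "jaw": 80},
  {"linear": [0, 0, -0.3], "rot": [0, 0, 0], "jaw": 80},
])

```text
clock: 15.05
tool_pos: [545.6, 105.2, 306.9]
eef_rot: [0.204, 0.711, 0.647, 0.185]
wrist_force: [-0.2, 0.5, -0.1]
width: 0.803
```

Run:
```python
from h import *
import time
W=get_image('wrist'); M=camera_model('wrist')
for i in range(4): W2=get_image('wrist')
d=cv2.absdiff(W,W2)[120:300,260:380]; print('motion mean/max',d.mean(),d.max(),state()['clock'])
for pit in (-.1,-.05,0,.05,.1,.15,.2):   # rotation about tray y through the bar
    Q=Rz(RY)*R.from_euler('y',pit)
    o=RO+Rz(RY).apply([0,127.3,230])
    print(pit,*[np.round(proj('wrist',o+Q.apply(np.array(l)-[0,0,137.5]),M),0) for l in [(40,55,30),(40,-55,30),(-40,55,30),(-40,-55,30),(-16,0,137)]])
cv2.imwrite('pics/w5.png',cv2.resize(W[120:300,240:400],None,fx=3.3,fy=3.3,interpolation=cv2.INTER_CUBIC))
```

```text
motion mean/max 7.380802469135802 147 15.3
-0.1 [364. 218.] [277. 218.] [371. 166.] [270. 166.] [320. 259.]
-0.05 [364. 214.] [277. 214.] [371. 164.] [270. 164.] [320. 260.]
0 [364. 210.] [277. 209.] [372. 161.] [269. 161.] [320. 260.]
0.05 [365. 206.] [276. 206.] [373. 158.] [268. 158.] [320. 261.]
0.1 [365. 202.] [276. 202.] [374. 156.] [267. 156.] [320. 262.]
0.15 [365. 198.] [276. 198.] [375. 154.] [266. 154.] [320. 263.]
0.2 [366. 194.] [275. 194.] [376. 152.] [265. 152.] [320. 264.]
```

View pics/w5.png

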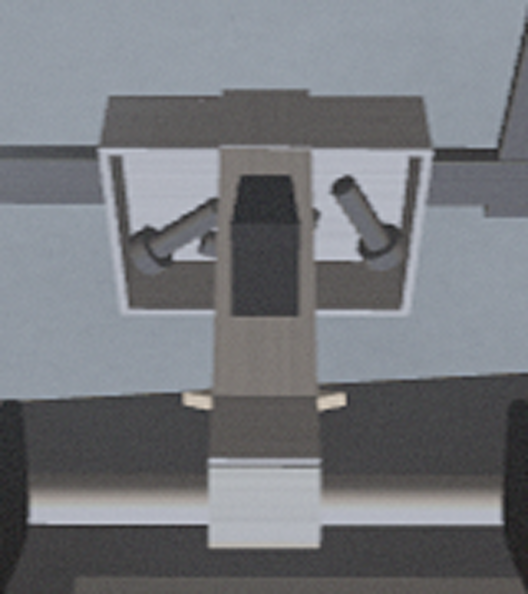

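The tray is centred: the strap centre is at crop column 264, and the diamond's visible tips at 183 and 347 give a midpoint of 265. It may still be swinging, so I'll track the motion numerically.

```bash
cat > track.py <<'E'
from h import *
W=get_image('wrist'); t=cv2.cvtColor(W,cv2.COLOR_BGR2GRAY)[165:180,268:305]; o=[]
t=cv2.cvtColor(W,cv2.COLOR_BGR2GRAY)[155:222,265:376]
for i in range(30):
    r=cv2.matchTemplate(cv2.cvtColor(get_image('wrist'),cv2.COLOR_BGR2GRAY)[135:242,255:386],t,cv2.TM_CCOEFF_NORMED)
    x,y=cv2.minMaxLoc(r)[3]
    a,b,c=r[max(y-1,0),x],r[y,x],r[min(y+1,r.shape[0]-1),x]; o.append(round(float(y-20+(a-c)/(2*(a-2*b+c)+1e-9)),2))
print(o,state()['clock'])
E
python3 track.py
```

```text
[1.38, 2.42, 2.8, 2.47, 1.6, 0.3, -0.94, -2.21, -3.2, -3.64, -3.5, -2.84, -1.86, -0.68, 0.39, 1.25, 1.79, 1.76, 1.2, 0.45, -0.44, -1.38, -2.12, -2.64, -2.69, -2.34, -1.82, -0.98, -0.27, 0.29] 16.85
```

It is a swing of a few pixels, decaying quickly. I'll wait about 4 s more.

Request:
drive_tool([
  {"linear": [0, 0, 0], "rot": [0, 0, 0], "jaw": 80},
  {"linear": [0, 0, 0], "rot": [0, 0, 0], "jaw": 80},
  {"linear": [0, 0, 0], "rot": [0, 0, 0], "jaw": 80},
  {"linear": [0, 0, 0], "rot": [0, 0, 0], "jaw": 80},
  {"linear": [0, 0, 0], "rot": [0, 0, 0], "jaw": 80},
  {"linear": [0, 0, 0], "rot": [0, 0, 0], "jaw": 80},
  {"linear": [0, 0, 0], "rot": [0, 0, 0], "jaw": 80},
  {"linear": [0, 0, 0], "rot": [0, 0, 0], "jaw": 80},
  {"linear": [0, 0, 0], "rot": [0, 0, 0], "jaw": 80},
  {"linear": [0, 0, 0], "rot": [0, 0, 0], "jaw": 80},
])

```text
clock: 18.1
tool_pos: [545.6, 105.2, 306.9]
eef_rot: [0.204, 0.711, 0.647, 0.185]
wrist_force: [0.6, -0.2, 0.5]
width: 0.799
```

Request:
drive_tool([
  {"linear": [0, 0, 0], "rot": [0, 0, 0], "jaw": 80},
  {"linear": [0, 0, 0], "rot": [0, 0, 0], "jaw": 80},
  {"linear": [0, 0, 0], "rot": [0, 0, 0], "jaw": 80},
  {"linear": [0, 0, 0], "rot": [0, 0, 0], "jaw": 80},
  {"linear": [0, 0, 0], "rot": [0, 0, 0], "jaw": 80},
  {"linear": [0, 0, 0], "rot": [0, 0, 0], "jaw": 80},
  {"linear": [0, 0, 0], "rot": [0, 0, 0], "jaw": 80},
  {"linear": [0, 0, 0], "rot": [0, 0, 0], "jaw": 80},
  {"linear": [0, 0, 0], "rot": [0, 0, 0], "jaw": 80},
  {"linear": [0, 0, 0], "rot": [0, 0, 0], "jaw": 80},
])

```text
clock: 19.35
tool_pos: [545.7, 105.2, 306.9]
eef_rot: [0.204, 0.711, 0.647, 0.185]
wrist_force: [0.4, -0.2, 0.2]
width: 0.8
```

```bash
python3 track.py
python3 - <<'E'
from h import *
W=cv2.cvtColor(get_image('wrist'),cv2.COLOR_BGR2GRAY)
# far (lower) and near rim bright rows beside the strap
prof=W[150:225,282:303].mean(1); print(np.round(prof[10:22]),np.round(prof[55:72]))
E
```

```text
[0.0, -0.0, -0.0, -0.0, 0.0, -0.0, -0.0, -0.0, -0.0, 0.0, 0.0, -0.0, 0.0, -0.0, -0.0, 0.0, -0.0, 0.0, 0.0, -0.0, -0.0, 0.0, 0.0, 0.0, 0.0, 0.0, 0.0, 0.0, -0.0, -0.0] 20.9
[ 91.  90.  91.  91.  90.  88.  89. 121. 183. 179. 184. 181.] [ 95.  93.  89.  87.  88.  87.  87.  87.  89.  86.  86.  87. 122. 182.
 158. 149. 150.]
```

At rest (0.00 px of motion). The rims at rows ~167 and 218 correspond to about 0.1 rad of pitch, under the 0.2 limit. Handing in.

```bash
python3 -c "
from workcell import *
print(job_done(), state()['clock'])"
```

```text
the job is handed in; nothing more can be done
the job is handed in; nothing more can be done
```

The tray is hanging freely on the bar at the diamond-headed marker, and I handed the job in at about 21 s. The interface gave no verdict.

I pinched the tray by its slanting grip, lifted it level and hooked it over the bar in the gap. Contact came within about 1 mm of the predicted seated height. I then slid it about 127 mm under the strip, released it and backed off.

| Final check | Result | Limit |
|---|---|---|
| Position along the bar | within about 1–2 mm of the diamond | 10 mm |
| Motion | 0.00 px over 1.5 s, after an initial swing died out | at rest |
| Pitch as it hangs | about 0.1 rad, front slightly low (estimated from the rim rows) | 0.2 rad |
| Wrist force | about 0 N, gripper clear | touching nothing |

- **Bolts:** the last wrist picture, taken while the tray was still swinging slightly, shows bolts in it. I did not count them.
- **Disagreement:** the hanging tray did not match the level prediction by about 7 px. The pitch above accounts for it.
- **Not measured:** I did not re-measure the other items on the bench after the move. I saw no contact with any of them.

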